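Sweep the checked bearings out of the sorting tray

ROBOT

A 6-joint arm with a two-finger parallel gripper is mounted at the origin on a cart in front of the work surface, level with it; the furniture and walls round the work are solid. World frame = base frame: x ahead of the robot, y to its left, z up, the work surface at z = 0. Lengths are in mm, angles in rad, forces in N, time in s.
With the tool pointing down it reaches from about 250 to 775 mm from the base axis. Payload 4 kg.
Tool frame: the origin (TCP) lies between the finger pads; the fingertips stand ahead of it and the grasp point (between the pads) lies 3 mm ahead of it (tip_extent is the z of the fingertips in the tool frame, in mm); z points along the fingers, y is the direction in which the jaws open and shut (so a half turn about z gives the same grasp; the last joint's range is limited). The gripper opens to 85 mm and grips with 20 to 120 N. Pads are 22 mm wide; open, the fingers measure 114 mm over their backs; the gripper's body (76 mm by 85 mm) begins 54 mm behind the grasp point. The pads swing forward as they close: fully open they stand 13 mm farther back than shut.
Start: joints at [-1.413, 0.087, 1.371, -0, 1.684, -0.103], TCP at [141.815, -531.417, 253.341] pointing down, gripper open.
Joint ranges: [-3.1, 3.1], [-0.76, 2.03], [0.27, 2.55], [-1.08, 4.22], [0.17, 2.65], [-2.57, 2.57]. Speed limits (rad/s): [2.79, 2.79, 3.14, 3.14, 3.14, 3.14].

INTERFACE

Orientations are given as a rotation vector (axis times angle).
In Python, from rig import observe, camera, close_job, tip_extent gives the robot as it stands.
- The arm moves only by the shell command python3 -m creep 'ROWS'. ROWS is JSON, a list of rows, each an object of numbers: "tx", "ty", "tz": the shift along the tool's x, y, z in mm; "roll": the turn about the tool's z in rad; "claw": the gripper's target within -1 to 1 (shut at 1, half-way at 0, fully open at -1). In form: [{"tx": .., "ty": .., "tz": .., "roll": .., "claw": ..}, ...]. A call has 1 to 5 rows; each row shifts and turns the commanded pose from where the row before left it, along the tool's axes as they then stand; what a row does not reach is not made up. A row lasts 1/8 s, in which the tool goes at most 62.5 mm and 10.7 degrees, less where a joint would pass 70% of its speed; a pose out of reach is approached as far as the arm can. A call with a gripper value outside its range is refused whole. The fingers move at their own pace and stop on an object; the grip force is fixed at half the most. Time passes only in rows, so rows that do not move let the fingers close. It gives the time, the measured TCP pose, the force and the opening at its end, in the units of the state.
- observe(): the state, without advancing time (a new reading comes with each control period).
- camera(name): name is "scene" or "top" or "wrist"; returns a dict with "color" (400x640x3 uint8, blue, green, red), "range_z" (400x640 float32, mm along the optical axis (not along the pixel's ray), 0 where there is no reading), "fx", "fy", "cx", "cy" (pixels), "dist" ([k1, k2, p1, p2, k3] as OpenCV has them; the pictures are not rectified), "cam_to_world" (4x4, takes a point from camera to world coordinates); the wrist camera has in their place "tool_from_camera" (4x4, takes a point from camera to tool coordinates, whose origin is the TCP and whose axes are the flange's). Camera axes: x right, y up, looking along -z (the intrinsics and any distortion apply to the point x, -y, -z); pixel columns grow to the right and rows downward; lengths in mm; the calibration is good to about 2 mm. A picture is of the moment at which its call begins: read the wrist's pose just before it.
- close_job(): hands the job in, once; it reports no verdict.
The state is a dict: "t": time; "joint_positions": joint angles; "qd": joint speeds; "joint_efforts": joint torques, N m; "ee_pos": TCP position; "tcp_rot": TCP orientation; "ft_force": force on the tool from outside, world axes, zero at the start; "wrist_torque": the same for the moment, N m; "grip_width": opening from 0.0 (shut) to 1.0 (fully open).
Only numpy, scipy, OpenCV 4.12 (cv2) and the standard library are available. Lean on these libraries where they do the work, as an engineer would, in place of code of your own. Each camera call takes 0.05 s, during which the arm holds its last target. There are 200 camera calls.

TASK

Push the red grip of the sorting tray's slide gate fully open, sweep the three ball bearings with the fingers through the outlet so that they slide down the spout into the blue parts bin, then push the gate fully shut again. Nothing is pinched or picked up: the bearings only slide over the tray floor. Leave the black sleeve standing where it is on the tray, and do not disturb the plug gauge, the valve housing or the oil bottle.

Things in the scene. Friction and masses are not known exactly. Their poses are not given: they have to be found in the camera images.
- sorting_tray: Grey sheet-metal sorting tray on legs, fixed. Origin: at bench height (z = 0) under the middle of the outlet, in the plane of the front rim. x points from the outlet into the tray, y to the left seen so, z up. Flat floor 85 mm above the bench, x = 0 to 172 mm, y = -152 to 152 mm; rim 22 mm high. Parts start 40 mm or more apart (centres), their centres 55 mm or more from the side and rear rims.
- outlet (a point): Middle of the outlet at floor height (85 mm above the bench), axes as the tray's. The outlet is a 90 mm wide gap (y = -45 to 45 mm) in the front rim. Deflector plates, 20 mm high, run from its two sides to the side rims at x = 50 mm, y = +-152 mm. The floor goes on through the outlet to x = -11 mm, where the spout begins.
- spout_end (a point): Middle of the lower edge of the steel spout, over the parts bin. The spout is 90 mm wide, falls at 53 degrees from x = -11 mm of the tray at floor height to x = -41 mm, 45 mm above the bench, and has low side cheeks. A part whose centre is pushed past x = -11 mm slides down by itself.
- gate (a joint): Slide gate of the outlet, m: 0 = fully shut, 0.092 = fully open (at its stop); grows as it slides along +y of the tray. Starts shut or up to 12 mm open, stays where it is left, takes 1.5 to 2 N to move. A 96 mm wide aluminium plate as high as the rim, just outside it (x = -6 mm of the tray).
- gate_grip (a point): Centre of the red grip block on top of the gate, 16 mm (tray x) x 12 mm (tray y) x 24 mm high; this point is 121 mm above the bench, and the block spans 109 to 133 mm above the bench. It moves with the gate. Axes as the tray's.
- parts_bin: Blue open plastic parts bin, loose, 110 mm (x) x 124 mm (y) x 44 mm high, walls and bottom 3 mm, standing on the bench under the spout. Origin: centre of its underside; x points towards the tray.
- bearing_a_centre (a point): Centre of a ball bearing lying flat on the tray floor: a disc 26 mm in diameter, 8 mm high, light steel with a black seal; centre 4 mm above the tray floor.
- bearing_b_centre (a point): Centre of a second bearing, like the first.
- bearing_c_centre (a point): Centre of a third bearing, like the first.
- black_sleeve_centre (a point): Centre (half-way up) of the black turned flanged sleeve, 24 mm in diameter, 15 mm high, 20 g, loose, standing upright among the bearings on the tray. It stays there.
- plug_gauge_centre (a point): Centre of the steel plug gauge, 107 mm long, 17 mm thick, lying loose on the bench to the right of the tray, its length along its y axis. Bystander.
- valve_housing_centre (a point): Point 11 mm above the underside of the machined valve housing, 30 x 49 x 37 mm, loose on the bench to the right of the parts bin. Bystander.
- oil_bottle_centre (a point): Point half-way up the small oil bottle, 38 mm in diameter, 105 mm high, loose on the bench to the left of the parts bin. Bystander.
- bench_post (a point): Foot of the fixed upright aluminium post at the bench's front right corner, 45 mm square, 1.2 m tall: the arm must pass it on the robot's side when it swings in from the right. Behind the tray stands an arbor press, not used; the black knob of its lever is 0.6 m above the bench at about x = 0.70, y = -0.07: keep the wrist clear of it.

How it is judged:
By the outcome, as a careful person would: the job done as asked, in the order asked, and still so for the second after the job is handed in, with the robot touching nothing.
It also fails if it takes over 58 s, if anything falls off the work surface, if the arm or the gripper's body presses on something with over 40 N, if the wrist force passes 120 N, or if a joint passes its speed limit or range.

## Working session

There is one attempt and no reset: what is moved stays moved. The work goes in short steps, Python scripts to look and compute and a shell command to move; the robot and the scene stay as the last step left them, time stands still between calls to the robot, and variables do not carry over. Pictures are saved under pics/ and viewed, about 8 in all and at most 12, crops included, and the job is handed in when it is done.

```bash
ls; mkdir -p pics
python3 - <<'E'
from rig import observe, camera, tip_extent
import cv2, numpy as np, pickle
s=observe(); print({k:np.round(v,3).tolist() for k,v in s.items()}, tip_extent)
for n in("scene","top"):
    c=camera(n); cv2.imwrite(f"pics/{n}0.png",c["color"]); pickle.dump(c,open(f"{n}0.pkl","wb"))
    print(n,c["fx"],c["cx"],c["cy"],c["dist"],np.round(c["cam_to_world"],3).tolist())
E
```

```text
pics
{'t': 0.0, 'joint_positions': [-1.413, 0.088, 1.372, -0.0, 1.684, -0.103], 'qd': [0.0, 0.001, -0.0, -0.0, 0.001, 0.0], 'joint_efforts': [0.0, -35.186, -31.327, -0.0, 0.011, 0.0], 'ee_pos': [141.743, -530.958, 252.152], 'tcp_rot': [-3.113, -0.408, 0.0], 'ft_force': [-0.088, 0.279, -0.438], 'wrist_torque': [0.02, -0.012, 0.016], 'grip_width': 1.002} 22.0
scene 434.10011424016585 313.8819731483106 199.95728315052472 [-0.03688514  0.          0.          0.          0.        ] [[-0.584, 0.364, -0.725, -415.196], [-0.811, -0.278, 0.514, 523.872], [-0.014, 0.889, 0.458, 639.574], [0.0, 0.0, 0.0, 1.0]]
top 459.36870656241354 320.71147696245856 198.48380535053246 [-0.03950346  0.          0.          0.          0.        ] [[0.022, 0.999, -0.042, 403.468], [-0.999, 0.023, 0.028, -68.273], [0.029, 0.041, 0.999, 1115.06], [0.0, 0.0, 0.0, 1.0]]
```

View pics/top0.png

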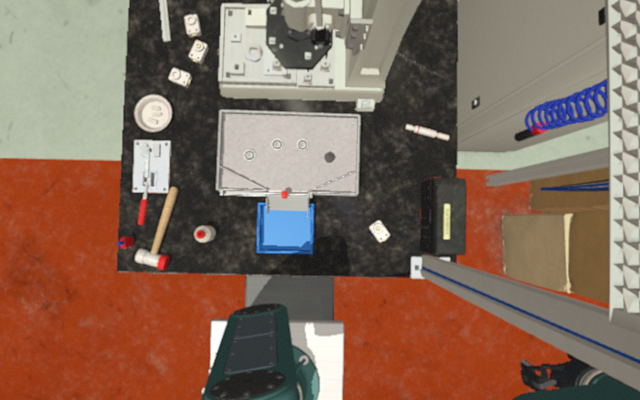

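View pics/scene0.png

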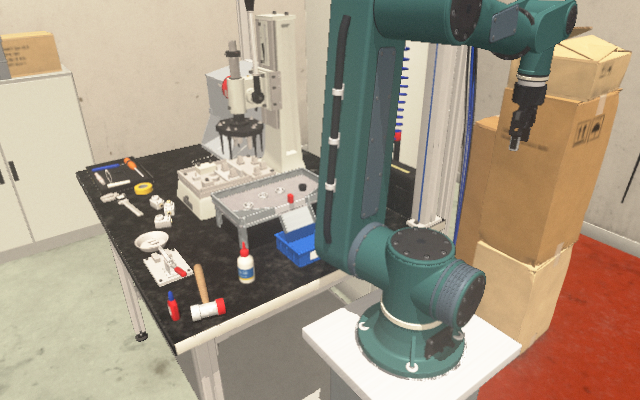

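The top view shows the tray at cols 217–359, rows 110–195. Bearings are at (249,155), (277,145) and (302,145), the sleeve at (330,157), the red grip at (285,194), and the post foot near (417,267). The scene view confirms this layout.

```bash
cat > h.py <<'E'
import numpy as np, cv2
def ray(c,uv):
    K=np.array([[c["fx"],0,c["cx"]],[0,c["fy"],c["cy"]],[0,0,1]])
    p=cv2.undistortPoints(np.array([[uv]],float),K,np.array(c["dist"]))[0,0]
    return np.array([p[0],-p[1],-1.])
def at_z(c,uv,z,T=None):
    T=c["cam_to_world"] if T is None else T
    d=T[:3,:3]@ray(c,uv); o=T[:3,3]; return o+d*(z-o[2])/d[2]
def at_r(c,uv,T=None):
    T=c["cam_to_world"] if T is None else T
    r=c["range_z"][int(uv[1]),int(uv[0])]; return T[:3,:3]@(ray(c,uv)*r)+T[:3,3]
E
python3 - <<'E'
import pickle,cv2,numpy as np
from h import *
c=pickle.load(open("top0.pkl","rb"))
for n,uv,z in [("a",(249.5,155.5),93),("b",(277,145),93),("c",(302,145),93),("sleeve",(330,157),100),("grip",(285,194),133),("post",(417,267),0),("bottle",(204,233),105),("valve",(378,231),26),("binNW",(257,203),44),("binSW",(257,253),44),("binSE",(314,253),44),
 ("tl",(219,111),107),("tr",(359,115),107),("br",(357,194),107),("bl",(217,192),107)]:
    print(n,at_z(c,uv,z).round(),at_r(c,uv).round())
im=c["color"][95:265,205:395]; cv2.imwrite("pics/topcrop.png",cv2.resize(im,None,fx=4.2,fy=3.5,interpolation=cv2.INTER_CUBIC) if 0 else cv2.resize(im,None,fx=3.5,fy=3.5,interpolation=cv2.INTER_CUBIC))
E
```

```text
a [538.  64.  93.] [539.  65.  86.]
b [563.   3.  93.] [565.   4.  85.]
c [565. -53.  93.] [566. -52.  87.]
sleeve [ 539. -115.  100.] [ 540. -116.   92.]
grip [452. -19. 133.] [452. -19. 133.]
post [ 288. -338.    0.] [ 290. -334.   17.]
bottle [364. 157. 105.] [363. 162.  82.]
valve [ 375. -237.   26.] [ 375. -236.   33.]
binNW [434.  50.  44.] [436.  55.  -2.]
binSW [318.  46.  44.] [315.  51.  -0.]
binSE [321. -86.  44.] [318. -86.   3.]
tl [634. 132. 107.] [658. 153.   1.]
tr [ 633. -178.  107.] [ 633. -177.  110.]
br [ 457. -176.  107.] [ 457. -176.  109.]
bl [454. 131. 107.] [460. 152.  -2.]
```

View pics/topcrop.png

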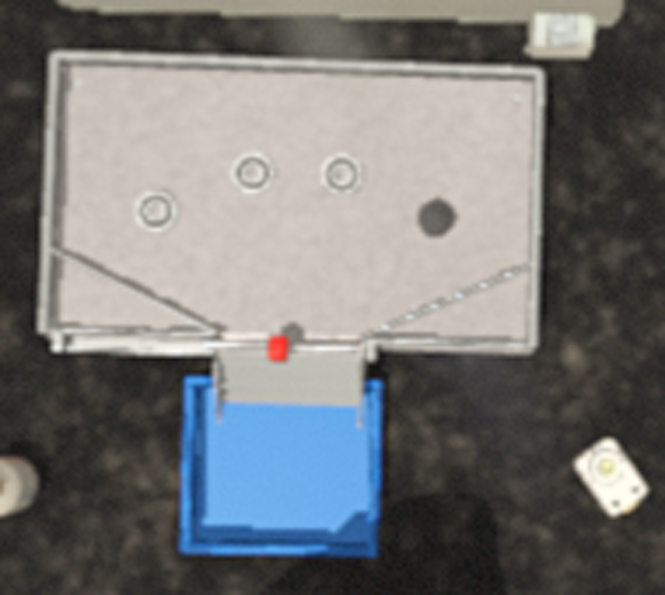

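The crop agrees: bearings at crop (155,210), (253,172) and (341,173), sleeve (436,217), grip (278,348), with the outlet and spout between cols 216 and 365. Next I fit the tray frame from the rim corners.

```bash
cat >> h.py <<'E'
from scipy.spatial.transform import Rotation as R
import json,os
if os.path.exists("tray.json"): TR=json.load(open("tray.json"))  # x,y,yaw
def w2t(p):
    x,y,a=TR; d=np.array(p[:2])-[x,y]; return np.array([d@[np.cos(a),np.sin(a)], d@[-np.sin(a),np.cos(a)]])
def st():
    from rig import observe
    s=observe(); M=R.from_rotvec(s["tcp_rot"]).as_matrix(); p=np.array(s["ee_pos"])
    print("t",round(s["t"],2),"world",p.round(1),"tray",w2t(p).round(1),"yaw-tray deg",np.degrees(np.arctan2(M[1,0],M[0,0])-TR[2]).round(1),"zdn",M[2,2].round(3),"F",np.round(s["ft_force"],1),"grip",round(s["grip_width"],3))
    return s,M
E
python3 - <<'E'
import pickle,json
from h import *
import h
c=pickle.load(open("top0.pkl","rb"))
P=lambda u,v,z:at_z(c,(u/3.5+205-.36,v/3.5+95-.36),z)[:2]
tl,tr,br,bl=P(50,52,107),P(545,70,107),P(537,352,107),P(40,333,107)
print(tl,tr,br,bl,np.hypot(*(tl-tr)),np.hypot(*(tr-br)))
d=tl-tr; a1=np.arctan2(-d[0],d[1]); d=bl-br; a2=np.arctan2(-d[0],d[1]); print(np.degrees([a1,a2]))
d=tr-br; print(np.degrees(np.arctan2(d[1],d[0])))
sl,sr=P(217,345,85),P(365,345,85); print("outlet",sl,sr,(sl+sr)/2,"spout low",P(217,400,45),P(362,405,45))
a=(a1+a2)/2; u=np.array([np.cos(a),np.sin(a)])
rear=(tl+tr)/2; o=rear-u*174
print("origin from rear",o)
json.dump([*o.tolist(),a],open("tray.json","w")); h.TR=[*o,a]
for n,x,y,z in [("a",155,210,93),("b",253,172,93),("c",341,173,93),("sl",436,217,100),("grip",278,347,133),("front",200,335,107)]: print(n,P(x,y,z).round(1),w2t(P(x,y,z)).round(1))
st()
E
```

```text
[636.92125758 132.50025562] [ 634.11567529 -180.66117553] [ 454.69290793 -178.82651684] [459.26210241 132.86442019] 313.1739983625397 179.43214712544687
[-0.51329349 -0.83986019]
-0.5858483724462402
outlet [455.46063366  24.11876598] [457.69688209 -70.54971781] [456.57875787 -23.21547592] spout low [420.93181009  26.72232985] [419.80274575 -69.57046116]
origin from rear [461.53059762 -22.02582984]
a [540.2  65.2] [77.6 88.1]
b [566.2   3.5] [104.3  26.8]
c [567.  -52.6] [105.8 -29.4]
sl [ 539.4 -113.7] [ 78.9 -90.7]
grip [452.7 -17.4] [-8.9  4.5]
front [460.4  32.9] [-1.8 54.9]
t 0.1 world [ 141.8 -531.   252.2] tray [-313.7 -512.7] yaw-tray deg 15.6 zdn -1.0 F [ 0.1 -0.2 -0.9] grip 1.003
```

```bash
echo '[459.5,-23.0,-0.0115]' > tray.json
python3 -m creep '[{"tx":0,"ty":-52,"tz":0,"roll":0.136,"claw":1},{"tx":0,"ty":-52,"tz":0,"roll":0.136,"claw":1},{"tx":0,"ty":-52,"tz":0,"roll":0,"claw":1},{"tx":0,"ty":-52,"tz":0,"roll":0,"claw":1},{"tx":0,"ty":-52,"tz":0,"roll":0,"claw":1}]'
python3 -m creep '[{"tx":40,"ty":-35,"tz":0,"roll":0,"claw":1},{"tx":40,"ty":-35,"tz":0,"roll":0,"claw":1},{"tx":40,"ty":-35,"tz":0,"roll":0,"claw":1}]'
python3 -c "from h import *;st()
from rig import tip_extent;print(tip_extent)"
```

```text
t: 0.72
ee_pos: [123.5, -271.7, 252.8]
tcp_rot: [-3.141, 0.018, -0.0]
ft_force: [-0.2, -0.1, 1.2]
grip_width: 0.001
t: 1.1
ee_pos: [245.5, -168.6, 253.2]
tcp_rot: [3.14, -0.019, 0.001]
ft_force: [0.6, -1.5, -0.1]
grip_width: -0.002
t 1.1 world [ 245.5 -168.6  253.2] tray [-212.3 -148.1] yaw-tray deg -0.1 zdn -1.0 F [ 0.6 -1.5 -0.1] grip -0.002
22.0
```

```bash
python3 -m creep '[{"tx":51,"ty":-28,"tz":0,"roll":0,"claw":1},{"tx":51,"ty":-28,"tz":0,"roll":0,"claw":1},{"tx":51,"ty":-28,"tz":10,"roll":0,"claw":1},{"tx":51,"ty":-28,"tz":20,"roll":0,"claw":1},{"tx":0,"ty":0,"tz":0,"roll":0,"claw":1}]'
python3 - <<'E'
from h import *; from rig import camera; import pickle
s,M=st(); c=camera("wrist"); T=np.eye(4);T[:3,:3]=M;T[:3,3]=s["ee_pos"]; c["T"]=T@c["tool_from_camera"]
print(np.round(c["T"],2)); cv2.imwrite("pics/w1.png",c["color"]); pickle.dump(c,open("w1.pkl","wb"))
E
```

```text
t: 1.72
ee_pos: [451.0, -57.9, 219.3]
tcp_rot: [-3.139, 0.01, 0.012]
ft_force: [-1.5, -0.5, -0.3]
grip_width: -0.0
t 1.73 world [451.  -57.9 219.3] tray [ -8.1 -35. ] yaw-tray deg 0.3 zdn -1.0 F [-1.5 -0.5 -0.3] grip -0.0
[[-1.0000e-02  9.6000e-01  2.9000e-01  5.2217e+02]
 [-1.0000e+00 -1.0000e-02 -0.0000e+00 -5.8750e+01]
 [-0.0000e+00 -2.9000e-01  9.6000e-01  3.3942e+02]
 [ 0.0000e+00  0.0000e+00  0.0000e+00  1.0000e+00]]
```

View pics/w1.png

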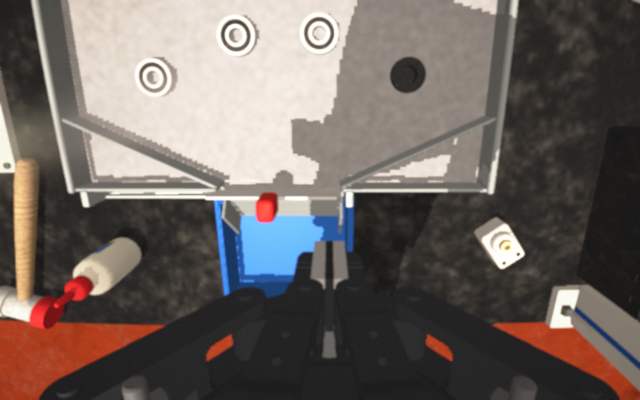

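The wrist view shows bearings at (153,76), (237,36) and (319,33), the sleeve at (407,74), the grip near (267,200), outlet posts near (222,186) and (343,188), and the shut fingers at cols 311–348.

Run:
```python
from h import *; import pickle
c=pickle.load(open("w1.pkl","rb"))
for n,uv,z in [("a",(153.5,76),93),("b",(237,35.5),93),("c",(319,33),93),("sl",(407.5,73),100),("gripTopL",(258,197),133),("gripTopR",(278,197),133),("postL",(222,186),107),("postR",(343,188),107),("rimFL",(75,190),107),("rimFR",(490,190),107),("tipL",(311,242),197),("tipR",(348,242),197)]:
    p=at_z(c,uv,z,c["T"]); print(n,p.round(1),"tray",w2t(p).round(1),"range z",at_r(c,uv,c["T"]).round(0)[2])
```

```text
a [539.   65.3  93. ] tray [78.5 89.2] range z 85.0
b [564.   4.  93.] tray [104.2  28.2] range z 85.0
c [564.8 -51.6  93. ] tray [105.6 -27.4] range z 85.0
sl [ 538.4 -111.1  100. ] tray [ 79.9 -87.2] range z 91.0
gripTopL [461.6 -12.2 133. ] tray [ 1.9 10.8] range z 107.0
gripTopR [461.5 -25.1 133. ] tray [ 2.  -2.1] range z 108.0
postL [462.3  19.1 107. ] tray [ 2.3 42.2] range z 87.0
postR [460.3 -67.7 107. ] tray [  1.3 -44.7] range z 105.0
rimFL [460.2 130.1 107. ] tray [ -1.1 153.1] range z 107.0
rimFR [ 458.2 -174.2  107. ] tray [   0.4 -151.2] range z 110.0
tipL [458.6 -49.6 197. ] tray [ -0.6 -26.6] range z 3.0
tipR [458.5 -66.7 197. ] tray [ -0.5 -43.7] range z 45.0
```

```bash
python3 -m creep '[{"tx":1,"ty":0,"tz":42,"roll":0,"claw":1},{"tx":1,"ty":0,"tz":41,"roll":0,"claw":1},{"tx":0,"ty":-15,"tz":0,"roll":0,"claw":1},{"tx":0,"ty":-10,"tz":0,"roll":0,"claw":1},{"tx":0,"ty":-20,"tz":0,"roll":0,"claw":1}]'
python3 -c "from h import *;st()"
python3 -m creep '[{"tx":0,"ty":-15,"tz":0,"roll":0,"claw":1},{"tx":0,"ty":-15,"tz":0,"roll":0,"claw":1},{"tx":0,"ty":-15,"tz":0,"roll":0,"claw":1}]'
python3 -c "from h import *;st()"
```

```text
t: 2.4
ee_pos: [453.5, -15.7, 143.1]
tcp_rot: [3.139, -0.019, 0.007]
ft_force: [0.4, -2.1, -1.3]
grip_width: -0.001
t 2.4 world [453.5 -15.7 143.1] tray [-6.   7.2] yaw-tray deg -0.0 zdn -1.0 F [ 0.4 -2.1 -1.3] grip -0.001
t: 2.78
ee_pos: [453.9, 30.5, 141.5]
tcp_rot: [3.141, -0.018, 0.004]
ft_force: [1.0, -1.5, 0.0]
grip_width: -0.003
t 2.77 world [453.9  30.5 141.5] tray [-6.2 53.5] yaw-tray deg 0.0 zdn -1.0 F [ 1.  -1.5  0. ] grip -0.003
```

```bash
python3 -m creep '[{"tx":0,"ty":-10,"tz":0,"roll":0,"claw":1},{"tx":0,"ty":-5,"tz":0,"roll":0,"claw":1},{"tx":0,"ty":-3,"tz":0,"roll":0,"claw":1}]'
python3 -c "from h import *;st()"
python3 -m creep '[{"tx":0,"ty":-3,"tz":0,"roll":0,"claw":1}]'
python3 -m creep '[{"tx":0,"ty":-3,"tz":0,"roll":0,"claw":1}]'
python3 -c "from h import *;st()"
```

```text
t: 3.15
ee_pos: [453.3, 47.9, 140.2]
tcp_rot: [3.141, -0.017, -0.0]
ft_force: [0.7, -1.1, 1.7]
grip_width: 0.005
t 3.15 world [453.3  47.9 140.2] tray [-7.  70.9] yaw-tray deg 0.0 zdn -1.0 F [ 0.7 -1.1  1.7] grip 0.005
t: 3.28
ee_pos: [453.3, 50.7, 140.2]
tcp_rot: [3.141, -0.018, -0.001]
ft_force: [0.5, -2.3, 0.7]
grip_width: -0.002
t: 3.4
ee_pos: [453.3, 52.2, 140.2]
tcp_rot: [3.138, -0.019, -0.001]
ft_force: [-0.7, -10.7, 1.4]
grip_width: 0.0
t 3.4 world [453.3  52.2 140.2] tray [-7.  75.2] yaw-tray deg -0.0 zdn -1.0 F [ -0.7 -10.7   1.4] grip 0.0
```

```bash
python3 -m creep '[{"tx":0,"ty":10,"tz":0,"roll":0,"claw":1},{"tx":0,"ty":5,"tz":-35,"roll":0,"claw":0.64},{"tx":48,"ty":31,"tz":-5,"roll":0.115,"claw":0.64},{"tx":46,"ty":37,"tz":0,"roll":0,"claw":0.64},{"tx":46,"ty":37,"tz":0,"roll":0,"claw":0.64}]'
python3 -m creep '[{"tx":0,"ty":0,"tz":0,"roll":0,"claw":0.64}]'
python3 - <<'E'
from h import *; from rig import camera; import pickle
s,M=st(); c=camera("top");  cv2.imwrite("pics/t1.png",cv2.resize(c["color"][95:265,205:395],None,fx=3.5,fy=3.5))
E
```

```text
t: 4.03
ee_pos: [583.8, -78.9, 180.2]
tcp_rot: [-3.134, 0.197, -0.0]
ft_force: [-0.1, -0.4, 0.8]
grip_width: 0.178
t: 4.15
ee_pos: [584.1, -80.8, 178.0]
tcp_rot: [-3.134, 0.205, 0.004]
ft_force: [-0.2, 0.2, 0.6]
grip_width: 0.183
t 4.15 world [584.1 -80.8 178. ] tray [125.2 -56.4] yaw-tray deg -6.8 zdn -1.0 F [-0.2  0.2  0.6] grip 0.183
```

View pics/t1.png

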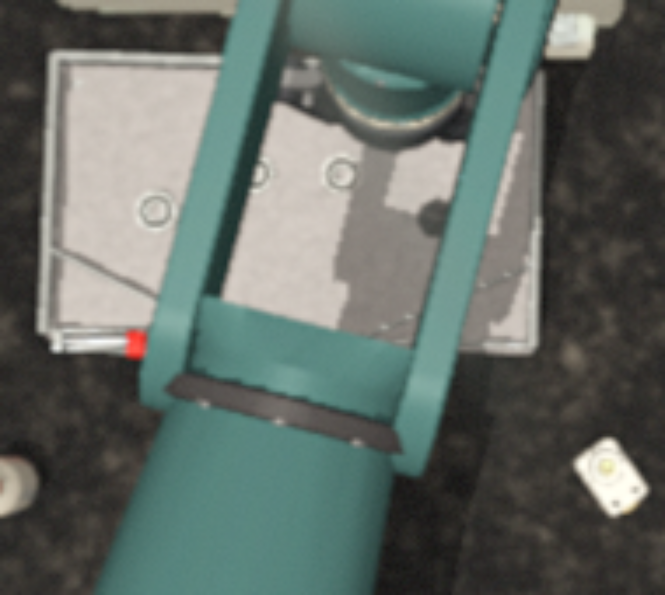

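The top view shows the grip moved left to crop (136,344), so the gate is open. Bearings and sleeve are unmoved. I correct sideways and go down behind bearing c.

```bash
python3 -m creep '[{"tx":17,"ty":-26,"tz":0,"roll":0,"claw":0.64},{"tx":0,"ty":0,"tz":35,"roll":0,"claw":0.64},{"tx":0,"ty":0,"tz":26,"roll":0,"claw":0.64},{"tx":0,"ty":0,"tz":0,"roll":0,"claw":0.64}]'
python3 -c "from h import *;st()"
python3 - <<'E'
from h import *; from rig import camera
s,M=st(); c=camera("wrist");  cv2.imwrite("pics/w2.png",c["color"])
E
```

```text
t: 4.7
ee_pos: [600.2, -52.5, 116.6]
tcp_rot: [-3.134, 0.196, 0.01]
ft_force: [0.2, -0.4, 0.6]
grip_width: 0.181
t 4.7 world [600.2 -52.5 116.6] tray [141.  -27.9] yaw-tray deg -6.5 zdn -1.0 F [ 0.2 -0.4  0.6] grip 0.181
t 4.7 world [600.2 -52.5 116.6] tray [141.  -27.9] yaw-tray deg -6.5 zdn -1.0 F [ 0.2 -0.4  0.6] grip 0.181
```

View pics/w2.png

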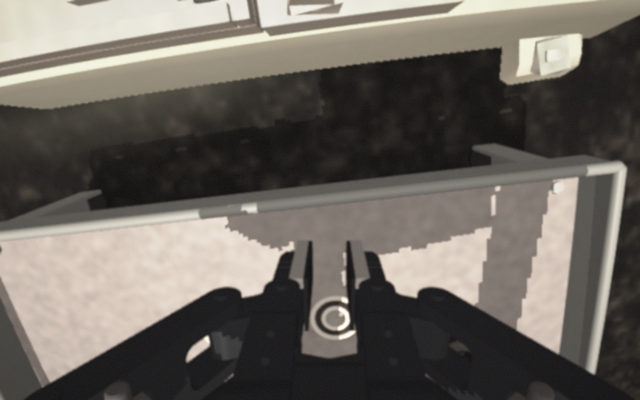

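The bearing is at (332,318), centred in front of the fork gap. I lower the fork and sweep.

```bash
python3 -m creep '[{"tx":0,"ty":3,"tz":5,"roll":0,"claw":0.64},{"tx":-2,"ty":0,"tz":2,"roll":0,"claw":0.64},{"tx":-8,"ty":0,"tz":0,"roll":0,"claw":0.64}]'
python3 -c "from h import *;st()"
```

```text
t: 5.12
ee_pos: [592.7, -56.0, 112.8]
tcp_rot: [3.135, -0.198, 0.001]
ft_force: [0.3, -0.2, 0.2]
grip_width: 0.183
t 5.12 world [592.7 -56.  112.8] tray [133.5 -31.5] yaw-tray deg -6.6 zdn -1.0 F [ 0.3 -0.2  0.2] grip 0.183
```

```bash
python3 -m creep '[{"tx":-6,"ty":0,"tz":2,"roll":0,"claw":0.64},{"tx":-3,"ty":0,"tz":0,"roll":0,"claw":0.64}]'
python3 -m creep '[{"tx":-12,"ty":0,"tz":0,"roll":0,"claw":0.64},{"tx":-12,"ty":0,"tz":0,"roll":0,"claw":0.64},{"tx":-12,"ty":0,"tz":0,"roll":0,"claw":0.64}]'
python3 - <<'E'
from h import *; from rig import camera
s,M=st(); c=camera("wrist");  cv2.imwrite("pics/w3.png",c["color"])
E
```

```text
t: 5.38
ee_pos: [583.2, -54.6, 110.3]
tcp_rot: [-3.135, 0.198, -0.0]
ft_force: [0.8, -0.0, -0.4]
grip_width: 0.182
t: 5.75
ee_pos: [547.1, -50.1, 110.4]
tcp_rot: [3.135, -0.198, 0.0]
ft_force: [-0.2, -0.1, 0.3]
grip_width: 0.183
t 5.75 world [547.1 -50.1 110.4] tray [ 87.9 -26. ] yaw-tray deg -6.6 zdn -1.0 F [-0.2 -0.1  0.3] grip 0.183
```

View pics/w3.png

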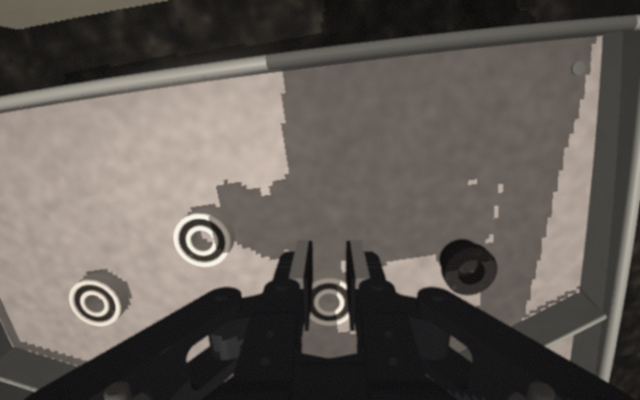

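The bearing sits in the fork at (328,302) and is travelling with it. I push it through the outlet.

```bash
python3 -m creep '[{"tx":-12,"ty":0,"tz":0,"roll":0,"claw":0.64},{"tx":-12,"ty":0,"tz":0,"roll":0,"claw":0.64},{"tx":-12,"ty":0,"tz":0,"roll":0,"claw":0.64},{"tx":-12,"ty":0,"tz":0,"roll":0,"claw":0.64},{"tx":-12,"ty":0,"tz":0,"roll":0,"claw":0.64}]'
python3 -m creep '[{"tx":-12,"ty":0,"tz":0,"roll":0,"claw":0.64},{"tx":-12,"ty":0,"tz":0,"roll":0,"claw":0.64},{"tx":-6,"ty":0,"tz":0,"roll":0,"claw":0.64},{"tx":0,"ty":0,"tz":0,"roll":0,"claw":0.64}]'
python3 - <<'E'
from h import *; from rig import camera
s,M=st(); c=camera("scene");  cv2.imwrite("pics/s3.png",cv2.resize(c["color"][150:290,190:350],None,fx=4,fy=4))
E
```

```text
t: 6.42
ee_pos: [487.7, -42.6, 110.3]
tcp_rot: [3.135, -0.198, 0.0]
ft_force: [0.8, -0.1, 0.1]
grip_width: 0.179
t: 6.92
ee_pos: [458.3, -38.8, 110.3]
tcp_rot: [3.135, -0.198, 0.0]
ft_force: [0.3, -0.0, -0.4]
grip_width: 0.178
t 6.92 world [458.3 -38.8 110.3] tray [ -1.  -15.8] yaw-tray deg -6.6 zdn -1.0 F [ 0.3 -0.  -0.4] grip 0.178
```

View pics/s3.png

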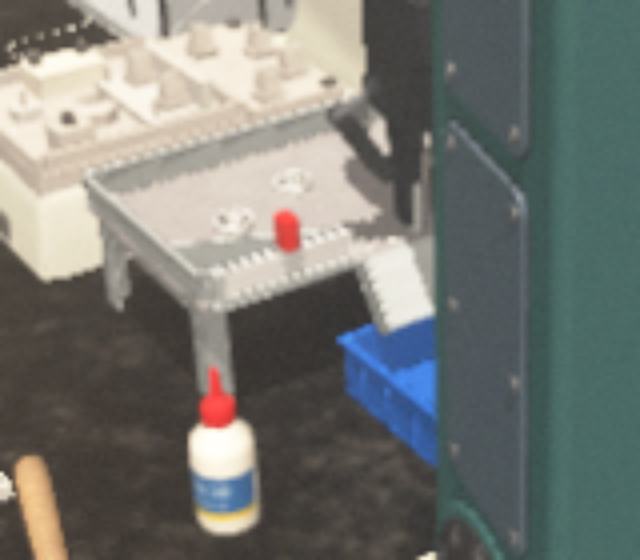

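The spout is clear and nothing is left ahead of the fork, so c has gone through. Next is bearing b.

```bash
python3 -m creep '[{"tx":0,"ty":0,"tz":-35,"roll":-0.132,"claw":0.64},{"tx":0,"ty":0,"tz":0,"roll":-0.132,"claw":0.64},{"tx":50,"ty":-9,"tz":0,"roll":0,"claw":0.64},{"tx":49,"ty":-9,"tz":0,"roll":0,"claw":0.64},{"tx":49,"ty":-10,"tz":0,"roll":0,"claw":0.64}]'
python3 -m creep '[{"tx":0,"ty":0,"tz":0,"roll":0,"claw":0.64},{"tx":0,"ty":0,"tz":10,"roll":0,"claw":0.64},{"tx":0,"ty":0,"tz":0,"roll":0,"claw":0.64}]'
python3 -c "from h import *;st()"
```

```text
t: 7.6
ee_pos: [603.3, 9.6, 145.2]
tcp_rot: [3.134, 0.216, 0.001]
ft_force: [1.9, 0.2, 0.3]
grip_width: 0.178
t: 7.98
ee_pos: [599.8, 8.8, 133.9]
tcp_rot: [-3.134, -0.215, 0.005]
ft_force: [0.1, 0.2, 0.1]
grip_width: 0.18
t 7.97 world [599.8   8.8 133.9] tray [139.9  33.4] yaw-tray deg 8.5 zdn -1.0 F [0.1 0.2 0.1] grip 0.18
```

```bash
python3 -m creep '[{"tx":0,"ty":0,"tz":14,"roll":0,"claw":0.64},{"tx":0,"ty":0,"tz":10,"roll":0,"claw":0.64},{"tx":-2,"ty":0,"tz":0,"roll":0,"claw":0.64},{"tx":-4,"ty":0,"tz":0,"roll":0,"claw":0.64}]'
python3 -m creep '[{"tx":-12,"ty":0,"tz":0,"roll":0,"claw":0.64},{"tx":-12,"ty":0,"tz":0,"roll":0,"claw":0.64},{"tx":-12,"ty":0,"tz":0,"roll":0,"claw":0.64}]'
python3 - <<'E'
from h import *; from rig import camera
s,M=st(); c=camera("wrist"); T=np.eye(4);T[:3,:3]=M;T[:3,3]=s["ee_pos"]; T=T@c["tool_from_camera"]
g=cv2.cvtColor(c["color"],cv2.COLOR_BGR2GRAY)
roi=g[255:335,312:350]; ys,xs=np.where(roi>150); print(len(ys), (xs.mean()+312,ys.mean()+255,ys.min()+255,ys.max()+255) if len(ys) else "")
cv2.imwrite("pics/w4.png",c["color"])
E
```

```text
t: 8.48
ee_pos: [595.4, 8.3, 111.4]
tcp_rot: [3.134, 0.216, 0.0]
ft_force: [0.5, 0.3, 0.3]
grip_width: 0.182
t: 8.85
ee_pos: [559.1, 3.3, 111.7]
tcp_rot: [3.134, 0.216, 0.001]
ft_force: [0.8, -0.6, 0.7]
grip_width: 0.179
t 8.85 world [559.1   3.3 111.7] tray [99.3 27.5] yaw-tray deg 8.6 zdn -1.0 F [ 0.8 -0.6  0.7] grip 0.179
134 (np.float64(345.1119402985075), np.float64(325.77611940298505), np.int64(312), np.int64(334))
```

```bash
python3 -m creep '[{"tx":-10,"ty":0,"tz":1,"roll":0,"claw":0.64},{"tx":-12,"ty":0,"tz":0,"roll":0,"claw":0.64},{"tx":-12,"ty":0,"tz":0,"roll":0,"claw":0.64},{"tx":-12,"ty":0,"tz":0,"roll":0,"claw":0.64},{"tx":-12,"ty":0,"tz":0,"roll":0,"claw":0.64}]'
python3 -m creep '[{"tx":-12,"ty":0,"tz":0,"roll":0,"claw":0.64},{"tx":-12,"ty":0,"tz":0,"roll":0,"claw":0.64},{"tx":-12,"ty":0,"tz":0,"roll":0,"claw":0.64},{"tx":-7,"ty":0,"tz":0,"roll":0,"claw":0.64},{"tx":0,"ty":0,"tz":0,"roll":0,"claw":0.64}]'
python3 - <<'E'
from h import *; from rig import camera
s,M=st(); c=camera("wrist"); cv2.imwrite("pics/w5.png",c["color"])
E
```

```text
t: 9.52
ee_pos: [501.6, -4.7, 110.3]
tcp_rot: [3.134, 0.216, 0.0]
ft_force: [0.4, -1.0, 1.0]
grip_width: 0.182
t: 10.15
ee_pos: [459.2, -10.5, 110.1]
tcp_rot: [3.134, 0.216, -0.001]
ft_force: [-0.1, 0.4, -0.1]
grip_width: 0.18
t 10.15 world [459.2 -10.5 110.1] tray [-0.4 12.5] yaw-tray deg 8.5 zdn -1.0 F [-0.1  0.4 -0.1] grip 0.18
```

View pics/w5.png

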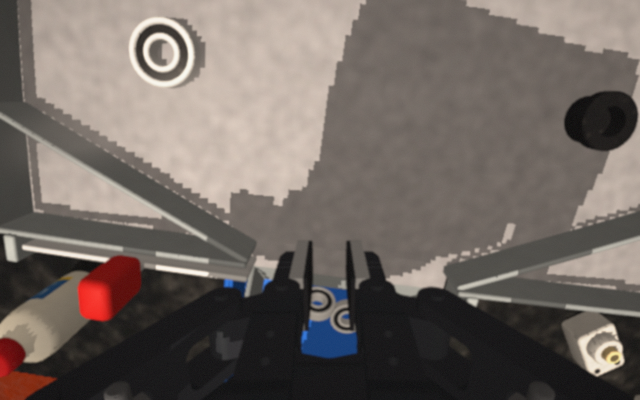

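Both swept bearings are in the blue bin at (320,301) and (343,318). Bearing a (162,52) and the sleeve (602,120) are untouched. Now a, diagonally.

```bash
python3 -m creep '[{"tx":0,"ty":0,"tz":-35,"roll":-0.161,"claw":0.64},{"tx":0,"ty":0,"tz":0,"roll":-0.161,"claw":0.64},{"tx":0,"ty":0,"tz":0,"roll":-0.161,"claw":0.64},{"tx":0,"ty":0,"tz":0,"roll":-0.161,"claw":0.64},{"tx":50,"ty":1,"tz":0,"roll":0,"claw":0.64}]'
python3 -m creep '[{"tx":50,"ty":1,"tz":0,"roll":0,"claw":0.64},{"tx":48,"ty":0,"tz":0,"roll":0,"claw":0.64},{"tx":0,"ty":0,"tz":0,"roll":0,"claw":0.64},{"tx":0,"ty":0,"tz":10,"roll":0,"claw":0.64},{"tx":0,"ty":0,"tz":0,"roll":0,"claw":0.64}]'
python3 - <<'E'
from h import *
s,M=st(); t=w2t(s["ee_pos"]); d=np.array([78.5,89.2])-t
a=np.arctan2(M[1,0],M[0,0])-TR[2]; print("tool offset to a",d@[np.cos(a),np.sin(a)],d@[np.sin(a),-np.cos(a)],s["joint_positions"])
E
```

```text
t: 10.82
ee_pos: [495.7, 22.9, 145.2]
tcp_rot: [2.905, 1.193, -0.001]
ft_force: [0.8, -0.0, 0.7]
grip_width: 0.179
t: 11.45
ee_pos: [564.8, 91.5, 133.7]
tcp_rot: [-2.905, -1.195, 0.005]
ft_force: [0.3, -0.2, 0.5]
grip_width: 0.18
t 11.45 world [564.8  91.5 133.7] tray [104.  115.7] yaw-tray deg 45.4 zdn -1.0 F [ 0.3 -0.2  0.5] grip 0.18
tool offset to a -36.78497372137726 0.5018588389618337 [ 6.17977196e-02  1.91040935e-01  1.49377168e+00 -3.85024162e-04
  1.46002638e+00  8.51804553e-01]
```

```bash
python3 -m creep '[{"tx":0,"ty":0,"tz":14,"roll":0,"claw":0.64},{"tx":0,"ty":0,"tz":11,"roll":0,"claw":0.64},{"tx":-2,"ty":0,"tz":0,"roll":0,"claw":0.64},{"tx":-4,"ty":0,"tz":0,"roll":0,"claw":0.64}]'
python3 -m creep '[{"tx":-12,"ty":0,"tz":0,"roll":0,"claw":0.64},{"tx":-12,"ty":0,"tz":0,"roll":0,"claw":0.64},{"tx":-12,"ty":0,"tz":0,"roll":0,"claw":0.64},{"tx":-12,"ty":0,"tz":0,"roll":0,"claw":0.64}]'
python3 -m creep '[{"tx":-12,"ty":0,"tz":0,"roll":0,"claw":0.64},{"tx":-12,"ty":0,"tz":0,"roll":0,"claw":0.64},{"tx":-12,"ty":0,"tz":0,"roll":0,"claw":0.64}]'
python3 -m creep '[{"tx":-12,"ty":0,"tz":0,"roll":0,"claw":0.64},{"tx":-12,"ty":0,"tz":0,"roll":0,"claw":0.64},{"tx":-12,"ty":0,"tz":0,"roll":0,"claw":0.64},{"tx":-12,"ty":0,"tz":0,"roll":0,"claw":0.64},{"tx":-12,"ty":0,"tz":0,"roll":0,"claw":0.64}]'
python3 -m creep '[{"tx":0,"ty":0,"tz":0,"roll":0,"claw":0.64}]'
python3 - <<'E'
from h import *; from rig import camera
s,M=st(); c=camera("wrist"); cv2.imwrite("pics/w6.png",c["color"])
E
```

```text
t: 11.95
ee_pos: [561.9, 88.0, 110.3]
tcp_rot: [2.905, 1.197, -0.0]
ft_force: [0.7, -0.9, -0.1]
grip_width: 0.178
t: 12.45
ee_pos: [527.4, 53.7, 110.6]
tcp_rot: [2.904, 1.197, 0.001]
ft_force: [0.9, -0.0, 1.1]
grip_width: 0.18
t: 12.82
ee_pos: [501.9, 28.4, 110.4]
tcp_rot: [2.905, 1.197, 0.0]
ft_force: [-0.1, 1.2, 0.4]
grip_width: 0.179
t: 13.45
ee_pos: [459.2, -13.9, 110.3]
tcp_rot: [2.904, 1.197, -0.0]
ft_force: [-0.5, 0.7, 1.2]
grip_width: 0.182
t: 13.58
ee_pos: [459.0, -13.9, 110.1]
tcp_rot: [-2.905, -1.195, 0.001]
ft_force: [0.2, 0.5, -0.7]
grip_width: 0.182
t 13.57 world [459.  -13.9 110.1] tray [-0.6  9.1] yaw-tray deg 45.4 zdn -1.0 F [ 0.2  0.5 -0.7] grip 0.182
```

View pics/w6.png

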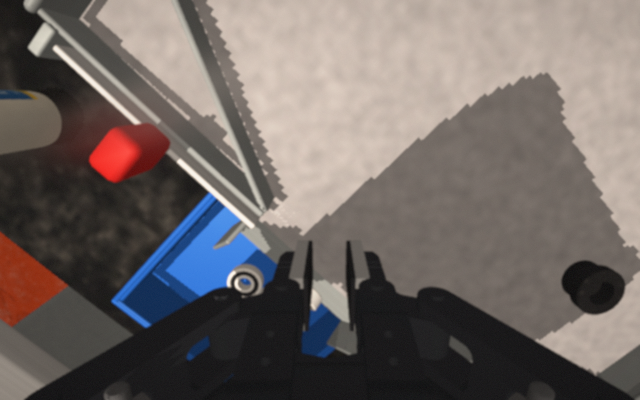

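The tray floor ahead of the fork looks clear, and one bearing is visible in the bin at (245,280). I raise the arm and turn back before checking the bin.

```bash
python3 -m creep '[{"tx":0,"ty":0,"tz":-50,"roll":0.158,"claw":1},{"tx":0,"ty":0,"tz":-50,"roll":0.158,"claw":1},{"tx":0,"ty":0,"tz":-20,"roll":0.158,"claw":1},{"tx":0,"ty":0,"tz":0,"roll":0.158,"claw":1},{"tx":0,"ty":0,"tz":0,"roll":0.16,"claw":1}]'
python3 -m creep '[{"tx":-35,"ty":-45,"tz":0,"roll":0,"claw":1},{"tx":-35,"ty":-50,"tz":0,"roll":0,"claw":1},{"tx":0,"ty":0,"tz":0,"roll":0,"claw":1}]'
python3 - <<'E'
from h import *; from rig import camera; import pickle
s,M=st(); c=camera("wrist"); cv2.imwrite("pics/w7.png",c["color"])
T=np.eye(4);T[:3,:3]=M;T[:3,3]=s["ee_pos"]; c["T"]=T@c["tool_from_camera"]; pickle.dump(c,open("w7.pkl","wb"))
E
```

```text
t: 14.25
ee_pos: [460.2, -13.1, 230.7]
tcp_rot: [3.141, -0.024, 0.001]
ft_force: [-0.1, 1.0, -0.8]
grip_width: 0.002
t: 14.62
ee_pos: [389.2, 85.1, 230.5]
tcp_rot: [-3.141, 0.006, -0.001]
ft_force: [1.4, -0.5, -0.1]
grip_width: 0.002
t 14.62 world [389.2  85.1 230.5] tray [-71.5 107.3] yaw-tray deg 0.4 zdn -1.0 F [ 1.4 -0.5 -0.1] grip 0.002
```

View pics/w7.png

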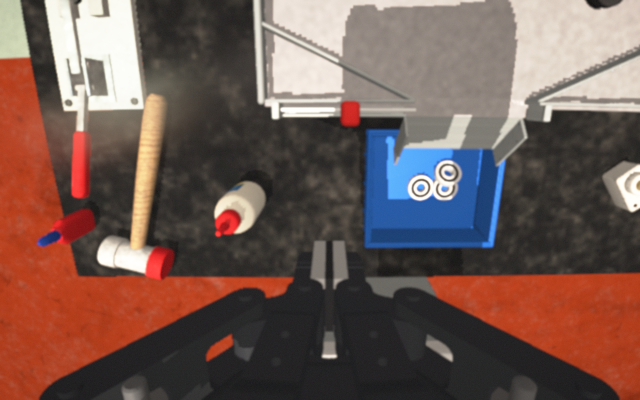

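All three bearings lie in the bin at (420,187), (446,187) and (447,171), and the tray and spout are clear. The grip is at (350,113). I go down on its left side and push the gate shut.

```bash
python3 -m creep '[{"tx":33,"ty":-11,"tz":0,"roll":0,"claw":1},{"tx":33,"ty":-11,"tz":0,"roll":0,"claw":1},{"tx":0,"ty":0,"tz":45,"roll":0,"claw":1},{"tx":0,"ty":0,"tz":45,"roll":0,"claw":1},{"tx":0,"ty":0,"tz":0,"roll":0,"claw":1}]'
python3 -c "from h import *;st()"
```

```text
t: 15.3
ee_pos: [454.8, 102.5, 135.9]
tcp_rot: [3.14, -0.018, -0.016]
ft_force: [0.5, 0.1, -0.2]
grip_width: -0.002
t 15.3 world [454.8 102.5 135.9] tray [ -6.1 125.4] yaw-tray deg -0.0 zdn -1.0 F [ 0.5  0.1 -0.2] grip -0.002
```

```bash
python3 -m creep '[{"tx":0,"ty":8,"tz":-2,"roll":0,"claw":1},{"tx":0,"ty":8,"tz":0,"roll":0,"claw":1},{"tx":0,"ty":15,"tz":0,"roll":0,"claw":1},{"tx":0,"ty":15,"tz":0,"roll":0,"claw":1},{"tx":0,"ty":15,"tz":0,"roll":0,"claw":1}]'
python3 -m creep '[{"tx":0,"ty":15,"tz":0,"roll":0,"claw":1},{"tx":0,"ty":12,"tz":0,"roll":0,"claw":1},{"tx":0,"ty":8,"tz":0,"roll":0,"claw":1},{"tx":0,"ty":3,"tz":0,"roll":0,"claw":1}]'
python3 -c "from h import *;st()"
python3 -m creep '[{"tx":0,"ty":3,"tz":0,"roll":0,"claw":1}]'
python3 -m creep '[{"tx":0,"ty":3,"tz":0,"roll":0,"claw":1}]'
```

```text
t: 15.92
ee_pos: [456.8, 41.6, 143.2]
tcp_rot: [-3.141, 0.017, -0.003]
ft_force: [1.4, 1.5, 0.8]
grip_width: 0.004
t: 16.42
ee_pos: [455.6, 4.3, 141.9]
tcp_rot: [-3.142, 0.017, 0.002]
ft_force: [-0.5, 2.3, 0.3]
grip_width: -0.002
t 16.43 world [455.6   4.3 141.9] tray [-4.2 27.2] yaw-tray deg 0.0 zdn -1.0 F [-0.5  2.3  0.3] grip -0.002
t: 16.55
ee_pos: [455.6, 1.8, 141.9]
tcp_rot: [-3.141, 0.016, 0.002]
ft_force: [-0.1, 2.1, 0.5]
grip_width: -0.001
t: 16.68
ee_pos: [455.6, -1.1, 141.9]
tcp_rot: [-3.141, 0.015, 0.002]
ft_force: [-0.1, 1.9, -0.1]
grip_width: -0.002
```

```bash
python3 -m creep '[{"tx":0,"ty":3,"tz":0,"roll":0,"claw":1}]'
python3 -m creep '[{"tx":0,"ty":2,"tz":0,"roll":0,"claw":1}]'
python3 -c "from h import *;st()"
```

```text
t: 16.8
ee_pos: [455.6, -1.9, 142.0]
tcp_rot: [-3.136, 0.015, 0.002]
ft_force: [-0.8, 12.8, 1.0]
grip_width: 0.001
t: 16.92
ee_pos: [455.5, -2.1, 142.0]
tcp_rot: [-3.131, 0.014, 0.001]
ft_force: [-0.2, 15.7, 1.2]
grip_width: -0.0
t 16.93 world [455.5  -2.1 142. ] tray [-4.2 20.8] yaw-tray deg 0.2 zdn -1.0 F [-0.2 15.7  1.2] grip -0.0
```

The stop is reached: force jumped to 15.7 N, and the total travel implies a 25.6 mm finger width, which is plausible. I back off, raise, and take a last look.

```bash
python3 -m creep '[{"tx":0,"ty":-12,"tz":0,"roll":0,"claw":1},{"tx":0,"ty":-5,"tz":-40,"roll":0,"claw":1},{"tx":-30,"ty":10,"tz":-50,"roll":0,"claw":1},{"tx":-40,"ty":20,"tz":-30,"roll":0,"claw":1},{"tx":0,"ty":0,"tz":0,"roll":0,"claw":1}]'
python3 - <<'E'
from h import *; from rig import camera; import pickle
s,M=st(); c=camera("wrist"); cv2.imwrite("pics/w8.png",c["color"])
T=np.eye(4);T[:3,:3]=M;T[:3,3]=s["ee_pos"]; c["T"]=T@c["tool_from_camera"]; pickle.dump(c,open("w8.pkl","wb"))
E
```

```text
t: 17.55
ee_pos: [385.8, -19.7, 266.1]
tcp_rot: [3.138, -0.019, 0.013]
ft_force: [0.5, -0.2, 0.3]
grip_width: -0.002
t 17.55 world [385.8 -19.7 266.1] tray [-73.8   2.5] yaw-tray deg -0.0 zdn -1.0 F [ 0.5 -0.2  0.3] grip -0.002
```

View pics/w8.png

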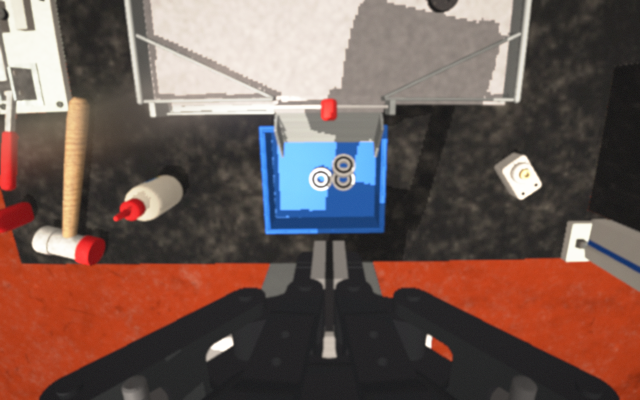

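The gate is shut with the grip at (329,108) between the posts. Three bearings are in the bin, and the bottle and housing are standing. I make a numeric check, then hand in.

Run:
```python
from h import *; import pickle
c=pickle.load(open("w8.pkl","rb"))
for n,uv,z in [("gripL",(321,103),133),("gripR",(337,103),133),("postL",(279,99),107),("postR",(388,102),107),("sl",(442,0),100),("valve",(519,174),37)]:
    p=at_z(c,uv,z,c["T"]); print(n,p.round(1),w2t(p).round(1))
from rig import close_job
close_job()
```

```text
gripL [455.6 -15.2 133. ] [-3.9  7.7]
gripR [455.5 -26.9 133. ] [-4.  -3.9]
postL [459.3  19.  107. ] [-0.7 42. ]
postR [455.9 -68.7 107. ] [ -3.1 -45.7]
sl [ 532.9 -110.   100. ] [ 74.4 -86.1]
valve [ 380.6 -225.6   37. ] [ -76.6 -203.5]
the job is handed in; nothing more can be done
```

The job is done and handed in at about 17.6 s. I pushed the gate open to its stop, swept the three bearings one at a time through the outlet with the part-closed fingers, and pushed the gate shut again.

**Last picture:** all three bearings lie in the blue bin. The oil bottle and valve housing stand as before. The arm was raised clear and touching nothing.

**Gate:** the push force rose to 10.7 N at the open end and 15.7 N at the shut end, against 1.5–2 N to slide it, so I take both stops as reached. The picture puts the grip at about tray y = +2 mm. The outlet middle measured at −2 mm in the same picture, but about 0 within 2 mm in the first one. I could not confirm by image alone that the gate is shut to the last millimetre or two.

**Sleeve:** it was cut by the top edge of the last picture, so its reading there (tray x 74, y −86 mm) is rough. The earlier clear reading was x 80, y −87 mm, and the fingers never went near it.

**Plug gauge:** I did not look at it again after the start, and the arm did not go near it.

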